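Shut the open display case, then touch-open the one with the burgundy box

ROBOT

A 7-joint arm with a two-finger parallel gripper is mounted at the origin on a cart in front of the work surface, level with it; the furniture and walls round the work are solid. World frame = base frame: x ahead of the robot, y to its left, z up, the work surface at z = 0. Lengths are in m, angles in rad, forces in N, time in s.
With the tool pointing down it reaches from about 0.4 to 0.875 m from the base axis. Payload 4.4 kg.
Tool frame: the origin (TCP) lies at the very end of the fingers, on their centre line; the grasp point (between the pads) lies 19 mm behind it; z points along the fingers, y is the line along which they close (so a half turn about z gives the same grasp; the last joint's range is limited). The gripper opens to 85 mm and grips with 20 to 120 N. Pads are 22 mm wide; open, the fingers measure 114 mm over their backs; the gripper's body (76 mm by 85 mm) begins 54 mm behind the grasp point. The pads swing forward as they close: fully open they stand 13 mm farther back than shut.
Start: joints at [1.276, 0.628, 0.038, 1.517, -0.027, 0.996, -0.02], TCP at [0.147, -0.633, 0.231] pointing down, gripper open.
Joint ranges: [-3.06, 3.06], [-0.37, 2.12], [-1.25, 1.32], [0.18, 2.47], [-1.1, 4.24], [0.23, 1.98], [-2.94, 2.94]. Speed limits (rad/s): [2.57, 2.57, 3.14, 3.14, 3.14, 3.14, 3.14].

INTERFACE

Orientations are given as a unit quaternion [x, y, z, w].
In Python, from station import * gives the robot as it stands.
- The arm moves only by the tool drive_tool, never from a script. Its argument "rows" is text: rows parted by semicolons, each of 5 numbers parted by spaces: the shift along the tool's x, y, z scaled (see below), then the turn about the tool's z scaled (see below), then the opening, from -1 (shut) to 1 (fully open), so that 0 is half open. In form: x y z roll claw; .... A call has 1 to 10 rows; each row shifts and turns the commanded pose from where the row before left it, along the tool's axes as they then stand; what a row does not reach is not made up. The controller multiplies each number of a shift by 300 mm and each number of a turn by 360 degrees. A row lasts 1/8 s, in which the tool goes at most 62.5 mm and 10.7 degrees, less where a joint would pass 70% of its speed; a pose out of reach is approached as far as the arm can. A call with a number of a shift or a turn outside -1 to 1 is refused whole. A call with a gripper value outside its range is refused whole. The fingers move at their own pace and stop on an object; the grip force is fixed at half the most. Time passes only in rows, so rows that do not move let the fingers close. It gives the time, the measured TCP pose, the force, the opening and the grip force at its end, in the units of the state.
- state(): the state, without advancing time (a new reading comes with each control period).
- snapshot(name): name is "side" or "top" or "wrist"; returns (picture, depth): 420x560x3 uint8, blue, green, red; 420x560 float32, m along the optical axis (not along the pixel's ray), 0 where there is no reading.
- camera_info(name): a dict with "mtx" (3x3 intrinsics, pixels), "R" (3x3) and "t" (3): a world point X has camera coordinates R X + t. Camera axes: x right, y down, z forward; pixel columns grow to the right and rows downward; lengths in m; the calibration is good to about 2 mm. A picture is of the moment at which its call begins: read the wrist's pose just before it. camera_info takes no time and is no camera call; for the wrist camera it gives the pose at the moment of the call.
- hand_in(): hands the job in; it is judged then, once.
The state is a dict: "time_s": time; "joint_positions": joint angles; "dq": joint speeds; "tau": joint torques, N m; "tool_pos": TCP position; "ee_rot": TCP orientation; "wrist_force": force on the tool from outside, world axes, zero at the start; "wrist_torque": the same for the moment, N m; "gripper_width": finger opening in m; "grasp_force": force on a finger pad.
Only numpy, scipy, OpenCV 4.12 (cv2) and the standard library are available. Lean on these libraries where they do the work, as an engineer would, in place of code of your own. Each camera call takes 0.05 s, during which the arm holds its last target. There are 200 camera calls.

TASK

A customer wants to see the burgundy jewellery box, and only one display case may be open at a time. With the fingertips, first push the open glass door shut until its push catch holds it by itself; then press the door of the case with the burgundy box so that its catch lets go and the door springs ajar, and leave it just ajar. Press gently, pick nothing up, and leave the third case closed and the boxes and everything else on the table where they are.

Things in the scene. Friction and masses are not known exactly. Their poses are not given: they have to be found in the camera images.
- case_a: small fixed display case of dark wood and glass, the one whose door stands open at the start; a black jewellery box inside. 150 wide (y), 125 deep (x), 135 mm high; origin: centre of its underside, x points from its front inwards. The front is a glass door with a 12 mm thick wooden frame covering all of it (150 mm wide, from 4 to 135 mm above the table); closed, its outer face is 81.5 mm in front of the origin.
- case_a_door (a joint): door angle, rad. 0 = closed, held by its push catch; 0.45 to 0.95 at the start. To shut it, push it on past 0 to its stop (about -0.045, i.e. 6 mm inside flush at the free edge; the catch's spring resists from 0.13 on, 2 to 4 N) and let go: it returns to 0 and stays. Not pushed home, it springs back to 0.13; pressed once more, it is released again.
- case_a_mark (a point): brass dot, 10 mm, on the outer face of the door of case_a, where it is to be pressed: on the wide frame bar 16 mm from the free edge, 30 mm below the door's top (105 mm above the table), 130 mm from the hinge line. Moves with the door; axes as the door's (x from the outer face into the door, y along it towards the hinge).
- case_a_hinge (a point): point on the hinge line of case_a's door, at the height of the case's top; the outer face of the door is 6 mm from this line. Axes turn with the door.
- case_b: small fixed display case of dark wood and glass, closed at the start; the burgundy (dark red) jewellery box inside. 150 wide (y), 125 deep (x), 135 mm high; origin: centre of its underside, x points from its front inwards. The front is a glass door with a 12 mm thick wooden frame covering all of it (150 mm wide, from 4 to 135 mm above the table); closed, its outer face is 81.5 mm in front of the origin.
- case_b_door (a joint): door angle, rad. 0 = closed (reads -0.015 to 0.015). Pressing it in to its stop (about -0.045: 6 mm at the free edge, about 4 N) and letting go releases the push catch: its spring follows the retreating finger and leaves the door ajar at about 0.13 (free edge 19 mm out). Pressed in only 2 mm it stays latched. Full range to 1.6.
- case_b_mark (a point): brass dot, 10 mm, on the outer face of the door of case_b, where it is to be pressed: on the wide frame bar 16 mm from the free edge, 30 mm below the door's top (105 mm above the table), 130 mm from the hinge line. Moves with the door; axes as the door's (x from the outer face into the door, y along it towards the hinge).
- case_b_hinge (a point): point on the hinge line of case_b's door, at the height of the case's top; the outer face of the door is 6 mm from this line. Axes turn with the door.
- case_c: small fixed display case of dark wood and glass, closed at the start and to stay closed; a black jewellery box inside. 150 wide (y), 125 deep (x), 135 mm high; origin: centre of its underside, x points from its front inwards. The front is a glass door with a 12 mm thick wooden frame covering all of it (150 mm wide, from 4 to 135 mm above the table); closed, its outer face is 81.5 mm in front of the origin.
- case_c_door (a joint): door angle, rad; 0 = closed. Push catch as in the other cases. All doors: upright hinge at the left edge seen from the robot (case +y), the free edge swings towards the robot (case -x) as the angle grows; slight hinge friction (0.2 N at the free edge) keeps the door where it is left.
- case_c_mark (a point): brass dot, 10 mm, on the outer face of the door of case_c, where it is to be pressed: on the wide frame bar 16 mm from the free edge, 30 mm below the door's top (105 mm above the table), 130 mm from the hinge line. Moves with the door; axes as the door's (x from the outer face into the door, y along it towards the hinge).
- case_c_hinge (a point): point on the hinge line of case_c's door, at the height of the case's top; the outer face of the door is 6 mm from this line. Axes turn with the door.
- burgundy_box_center (a point): centre of the burgundy jewellery box, 68 x 66 x 36 mm, standing loose on the padded riser (42 mm high) inside case_b
- black_box_a: black jewellery box, 68 x 66 x 36 mm, loose on the riser inside case_a; origin at the centre of its underside
- black_box_c: black jewellery box, 68 x 66 x 36 mm, loose on the riser inside case_c; origin at the centre of its underside
- call_bell: counter bell, 86 mm across, 62 mm high, loose, a bystander at the side of the table; origin at the centre of its underside
- ribbon_red: spool of red ribbon, 73 x 66 x 24 mm, lying, loose, a bystander at the side of the table; origin at the centre of its underside
- ribbon_green: spool of green ribbon, 73 x 66 x 24 mm, lying, loose, a bystander at the side of the table; origin at the centre of its underside
- gift_tags: small block of gift tags, 110 x 42 x 11 mm, loose, a bystander at the side of the table; origin at the centre of its underside
- soap_blue: bar of blue soap, 60 x 85 x 28 mm, loose, a bystander at the side of the table; origin at the centre of its underside
- snow_globe: little red and white snow globe, 60 mm across, 73 mm high, loose, a bystander at the side of the table; origin at the centre of its underside

How it is judged:
By the outcome, as a careful person would: the job done as asked, in the order asked, and still so for the second after the job is handed in, with the robot touching nothing.
It also fails if it takes over 51 s, if anything falls off the work surface, if the arm or the gripper's body presses on something with over 40 N, if the wrist force passes 120 N, or if a joint passes its speed limit or range.

## Working session

There is one attempt and no reset: what is moved stays moved. The work goes in short steps, Python scripts to look and compute and a tool call to move; the robot and the scene stay as the last step left them, time stands still between calls to the robot, and variables do not carry over. Pictures are saved under pics/ and viewed, at most 10 in all, crops included, and the job is handed in when it is done.

Besides the shell and the picture viewer there is one more tool, called after ">>>" as name(argument=value, ...) on one line, values as JSON. drive_tool: Moves the arm, as the interface text tells. Its arguments: {"type":"object","properties":{"rows":{"type":"string"}},"required":["rows"]}

```bash
mkdir -p pics; python3 - <<'E'
from station import *
import cv2,numpy as np
s=state();print(s['time_s'],s['tool_pos'],s['ee_rot'],s['wrist_force'],s['gripper_width'])
for n in('side','top'):
    p,d=snapshot(n);cv2.imwrite(f'pics/{n}0.png',p);np.savez(f'{n}0.npz',p=p,d=d,**camera_info(n))
    c=camera_info(n);print(n,-c['R'].T@c['t'],c['R'][2])
E
```

```text
0.0 [ 0.1473112  -0.63245041  0.23040185] [ 9.93464396e-01  1.14138598e-01 -1.17944956e-04 -9.27121538e-04] [0.13673916 0.28979004 0.18470111] 0.0854684060842048
side [ 0.150734   -1.36738106  1.19044135] [ 0.2185336   0.7549124  -0.61834483]
top [ 0.37797249 -0.03344783  1.44208375] [ 0.13414296  0.01319637 -0.99087412]
```

View pics/top0.png

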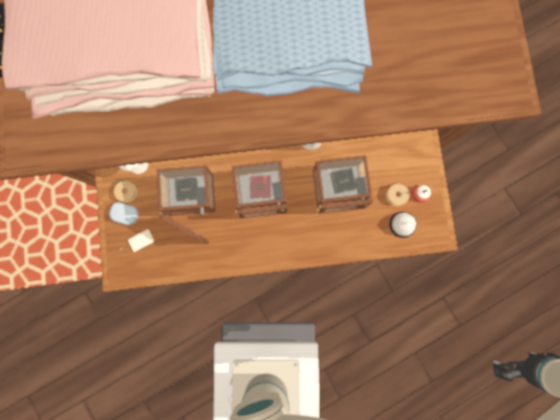

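View pics/side0.png

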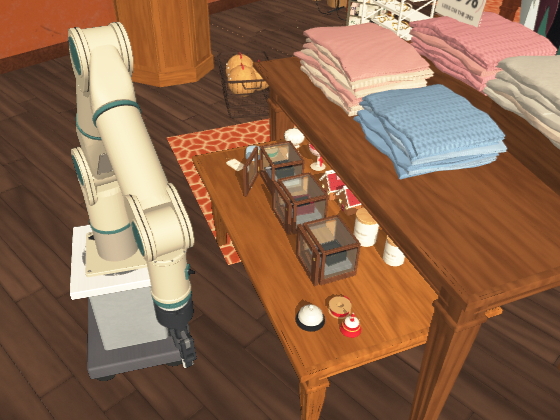

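The top view shows case a at left (187,190) with its door swung out to about (205,240). Case b, with the burgundy box, is in the middle at (260,188), and case c is at right (343,183). A shelf hangs over the back.

```bash
cat > h.py <<'E'
import numpy as np,cv2
def load(n):
    z=np.load(n+'.npz');return z
def cloud(z):
    d=z['d'];v,u=np.mgrid[:d.shape[0],:d.shape[1]]
    K=z['mtx'];c=np.stack([(u-K[0,2])/K[0,0]*d,(v-K[1,2])/K[1,1]*d,d],-1)
    return (c-z['t'])@z['R']
def ray(z,u,v,h):
    r=z['R'].T@np.linalg.solve(z['mtx'],[u,v,1]);o=-z['R'].T@z['t'];return o+r*(h-o[2])/r[2]
E
python3 - <<'E'
from h import *
z=load('top0');W=cloud(z);p=z['p']
print('table z',np.median(W[255:275,150:400,2]),'shelf z',np.median(W[100:130,300:500,2]),'shelf front x',W[148,220],W[135,400])
c=cv2.resize(p[140:260,145:285],None,fx=5.7,fy=5,interpolation=cv2.INTER_CUBIC)
c=cv2.resize(p[145:255,145:285],None,fx=5.4,fy=5.4,interpolation=cv2.INTER_CUBIC)
cv2.imwrite('pics/crop1.png',c)
# high points near case tops
m=(abs(W[...,2]-.135)<.008)&(W[...,0]>.2)&(z['d']>0)
n,l,s,ce=cv2.connectedComponentsWithStats(m.astype(np.uint8))
for i in range(1,n):
    if s[i,4]>25:
        q=W[l==i][:,:2].astype(np.float32);r=cv2.minAreaRect(q*1000);print(s[i],np.round(r[0]),np.round(r[1]),round(r[2],1))
E
```

```text
table z -0.0010866811544939746 shelf z 0.3102726389235506 shelf front x [0.68857204 0.11085585 0.30647144] [ 8.12347555e-01 -4.40556265e-01  4.95027696e-04]
[ 316  155   57   47 2137] [ 644. -233.] [126. 151.] 6.0
[ 232  160   55   47 2104] [630.  16.] [127. 150.] 6.9
[ 157  165   53   46 2119] [619. 242.] [126. 152.] 4.2
[322 199  52  10 224] [ 569. -242.] [ 13. 150.] 6.1
[237 204  51  10 219] [554.   7.] [ 13. 148.] 6.7
[158 213  46  29 210] [501. 245.] [149.  12.] 59.4
```

View pics/crop1.png

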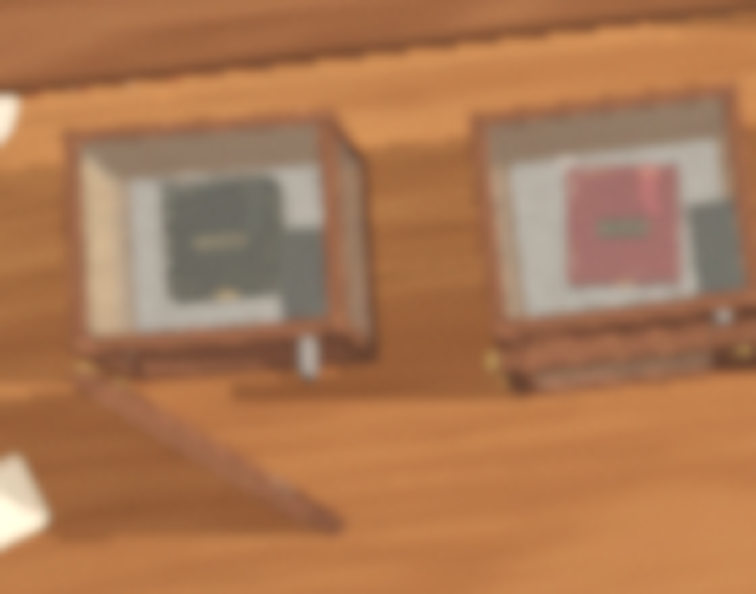

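Sizes match what's given (126×150 case tops, 13×150 doors, 75–76 mm from case to door). Measured values:
- Case a is at (0.619, 0.242), yaw about 4.2°, with its door open about 0.61 rad.
- Case b is at (0.630, 0.016), yaw about 6.8°.
- The shelf is at z 0.31, beyond x 0.68.

I'll move round in front with the fingers shut.

>>> drive_tool(rows="0.06 -0.05 0 0.011 -1; 0.12 -0.1 0 0.011 -1; 0.12 -0.1 0 0 -1; 0.12 -0.1 0 0 -1; 0.12 -0.1 0 0 -1; 0.12 -0.1 0 0 -1; 0.12 -0.1 0 0 -1; 0.12 -0.1 0 0 -1; 0.12 -0.1 0 0 -1; 0 0 0 0 -1")

```text
time_s: 1.35
tool_pos: [0.4277, -0.3429, 0.2309]
ee_rot: [0.999, 0.049, 0.001, -0.001]
wrist_force: [0.4, -0.1, -0.3]
gripper_width: 0.0001
grasp_force: 0.0
```

>>> drive_tool(rows="0.015 -0.1 0 0 -1; 0.017 -0.18 0 0 -1; 0.017 -0.18 0 0 -1; 0.017 -0.18 0 0 -1; 0.017 -0.18 0 0 -1; 0.017 -0.18 0 0 -1; 0.017 -0.18 0 0 -1; 0.017 -0.18 0 0 -1; 0.017 -0.18 0 0 -1; 0.017 -0.18 0 0 -1")

```text
time_s: 2.6
tool_pos: [0.4281, 0.1718, 0.2313]
ee_rot: [0.999, 0.044, 0.0, 0.0]
wrist_force: [0.6, 0.8, -0.0]
gripper_width: -0.0
grasp_force: 0.0
```

>>> drive_tool(rows="0.01 -0.12 0 0 -1; 0 0 0 0 -1; 0 0 0.16 0 -1; 0 0 0.16 0 -1; 0 0 0.15 0 -1; 0 0 0 0 -1;0 0 0 0 -1")

```text
time_s: 3.48
tool_pos: [0.4286, 0.2067, 0.0914]
ee_rot: [0.999, 0.044, 0.001, 0.0]
wrist_force: [0.6, 0.4, 1.6]
gripper_width: -0.0003
grasp_force: 0.0
```

```bash
python3 - <<'E'
from station import *
import cv2,numpy as np
p,d=snapshot('top');np.savez('top1.npz',p=p,d=d,**camera_info('top'))
w,_=snapshot('wrist')
a=cv2.resize(p[145:285,130:290],None,fx=3,fy=3,interpolation=cv2.INTER_CUBIC)
cv2.imwrite('pics/t1.png',np.hstack([a,cv2.resize(w,(300,225))[:,:] if 0 else cv2.copyMakeBorder(cv2.resize(w,(320,240)),0,180,0,0,0)]))
s=state();print(s['tool_pos'],s['wrist_force'],s['time_s'])
E
```

```text
[0.4290314  0.20753593 0.09217333] [0.71298411 0.41103473 0.19621119] 3.575
```

View pics/t1.png

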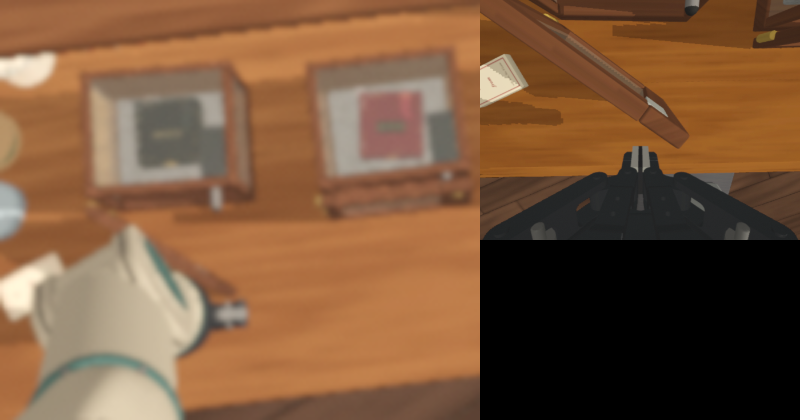

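The wrist view shows the door's free edge just ahead of the shut fingers, at about (670,125), and nothing else in the way. I'll push now.

>>> drive_tool(rows="0.02 0.005 0 0 -1;0.02 0.008 0 0 -1;0.02 0.008 0 0 -1;0.02 0.008 0 0 -1;0.02 0.01 0 0 -1;0.02 0.01 0 0 -1;0.02 0.01 0 0 -1;0.02 0.01 0 0 -1;0.02 0.01 0 0 -1;0.02 0.01 0 0 -1")

```text
time_s: 4.82
tool_pos: [0.4902, 0.1862, 0.0903]
ee_rot: [0.999, 0.045, 0.0, -0.0]
wrist_force: [-1.0, 1.7, -0.5]
gripper_width: -0.0
grasp_force: 0.0
```

```bash
python3 - <<'E'
from station import *
import cv2,numpy as np
w,_=snapshot('wrist');cv2.imwrite('pics/w2.png',w)
s=state();print(s['tool_pos'],s['wrist_force'],s['time_s'])
E
```

```text
[0.49139324 0.18572765 0.09040284] [1.27021894 0.55502793 0.0593457 ] 4.875
```

View pics/w2.png

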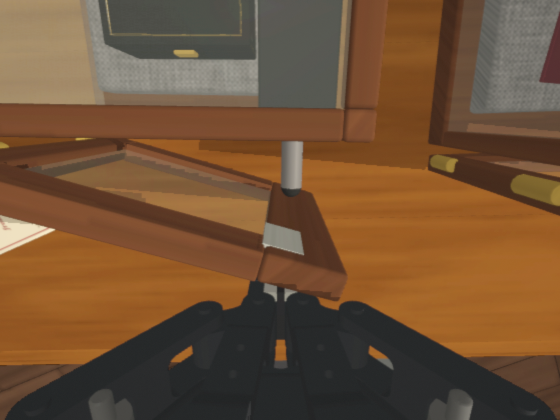

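The door swings with the finger, which is at about (280,290), left of the free edge at (340,290). The catch's plunger is at (291,165). I'll keep pushing, more gently near the catch.

>>> drive_tool(rows="0.02 0.008 0 0 -1;0.02 0.006 0 0 -1;0.02 0.006 0 0 -1;0.02 0.004 0 0 -1;0.01 0.002 0 0 -1;0.01 0 0 0 -1;0 0 0 0 -1")

```text
time_s: 5.75
tool_pos: [0.5204, 0.181, 0.0902]
ee_rot: [0.999, 0.045, -0.0, 0.0]
wrist_force: [-2.0, -0.6, 0.1]
gripper_width: 0.0002
grasp_force: 0.0
```

>>> drive_tool(rows="0.01 0 0 0 -1;0.005 0 0 0 -1;0 0 0 0 -1")

```text
time_s: 6.12
tool_pos: [0.525, 0.1815, 0.0902]
ee_rot: [0.999, 0.045, 0.0, 0.0]
wrist_force: [-1.6, 0.1, 0.4]
gripper_width: 0.0002
grasp_force: 0.0
```

>>> drive_tool(rows="0.007 0 0 0 -1;0 0 0 0 -1")

```text
time_s: 6.38
tool_pos: [0.5271, 0.1818, 0.0903]
ee_rot: [0.999, 0.045, 0.0, 0.0]
wrist_force: [-2.4, -0.9, -0.3]
gripper_width: 0.0002
grasp_force: 0.0
```

>>> drive_tool(rows="0.01 0 0 0 -1;0 0 0 0 -1")

```text
time_s: 6.62
tool_pos: [0.5301, 0.182, 0.0903]
ee_rot: [0.999, 0.045, 0.0, 0.0]
wrist_force: [-2.9, -1.5, -0.0]
gripper_width: -0.0001
grasp_force: 0.0
```

>>> drive_tool(rows="0.008 0 0 0 -1;0 0 0 0 -1")

```text
time_s: 6.88
tool_pos: [0.5322, 0.1822, 0.0902]
ee_rot: [0.999, 0.045, -0.0, 0.0]
wrist_force: [-4.0, -2.2, -1.2]
gripper_width: -0.0004
grasp_force: 0.0
```

>>> drive_tool(rows="0.006 0 0 0 -1;0 0 0 0 -1")

```text
time_s: 7.12
tool_pos: [0.5325, 0.1823, 0.0901]
ee_rot: [0.999, 0.045, -0.002, 0.0]
wrist_force: [-7.0, -1.1, 1.9]
gripper_width: -0.0001
grasp_force: 0.0
```

>>> drive_tool(rows="0.005 0 0 0 -1;0 0 0 0 -1")

```text
time_s: 7.38
tool_pos: [0.5324, 0.1823, 0.09]
ee_rot: [0.999, 0.046, -0.003, 0.001]
wrist_force: [-9.0, -1.5, 5.0]
gripper_width: -0.0
grasp_force: 0.0
```

The position has stalled at 0.5325 while the force rises to 9 N, so this is the stop. I'll let go and check.

>>> drive_tool(rows="-0.01 0 0 0 -1;-0.02 0 0 0 -1;-0.04 0 0 0 -1;-0.08 0 0 0 -1;-0.1 0 0 0 -1;0 0 0 0 -1;0 0 0 0 -1")

```text
time_s: 8.25
tool_pos: [0.4622, 0.1765, 0.0908]
ee_rot: [0.999, 0.045, 0.001, -0.001]
wrist_force: [0.6, -0.5, 0.9]
gripper_width: -0.0002
grasp_force: 0.0
```

```bash
cat > look.py <<'E'
from station import *
from h import *
import sys
n=sys.argv[1]
p,d=snapshot('top');np.savez(n+'.npz',p=p,d=d,**camera_info('top'))
w,_=snapshot('wrist');cv2.imwrite(f'pics/{n}w.png',w);cv2.imwrite(f'pics/{n}t.png',p)
z=load(n);W=cloud(z)
m=(abs(W[...,2]-.135)<.008)&(W[...,0]>.2)&(z['d']>0)
k,l,s,ce=cv2.connectedComponentsWithStats(m.astype(np.uint8))
for i in range(1,k):
    if s[i,4]>25:
        q=W[l==i][:,:2].astype(np.float32);r=cv2.minAreaRect(q*1000);print(s[i],np.round(r[0]),np.round(r[1]),round(r[2],1))
s=state();print(s['tool_pos'],s['wrist_force'],s['time_s'])
E
python3 look.py l3
```

```text
[ 316  155   57   47 2134] [ 644. -233.] [126. 151.] 6.4
[ 232  160   55   48 2112] [630.  16.] [126. 150.] 7.0
[ 157  165   53   46 2114] [619. 242.] [127. 152.] 4.0
[322 199  52  10 221] [ 569. -242.] [ 13. 150.] 6.0
[237 204  51  10 225] [554.   7.] [ 13. 148.] 6.3
[195 209  16   5  61] [547. 182.] [12. 43.] 0.4
[159 211  23   6  82] [540. 277.] [12. 66.] 4.6
[0.46235165 0.17619949 0.09061712] [ 0.1990221  -0.38788772  0.69231742] 8.35
```

View pics/l3w.png

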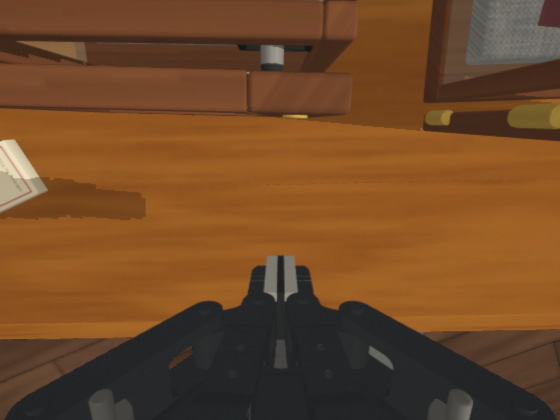

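Door a stands parallel to its case again: the door-top segments lie at 4.2°, the same as the case, with the brass mark at (295,117). It is latched. Next, case b.

>>> drive_tool(rows="0 0.05 0 0 -1;0 0.12 0 -0.004 -1;0 0.15 0 0 -1;0 0.15 0 0 -1;0 0.15 0 0 -1;0 0.12 0 0 -1;0.02 0.05 0 0 -1;0.04 0 0 0 -1;0.03 0 0 0 -1;0 0 0 0 -1")

```text
time_s: 9.6
tool_pos: [0.515, -0.0545, 0.0903]
ee_rot: [0.998, 0.059, 0.001, -0.0]
wrist_force: [0.7, 0.3, -0.5]
gripper_width: -0.0003
grasp_force: 0.0
```

```bash
python3 look.py l4|tail -1
```

```text
[ 0.51355246 -0.05525428  0.0902072 ] [-0.35476957  0.5166116  -0.01566473] 9.7
```

View pics/l4w.png

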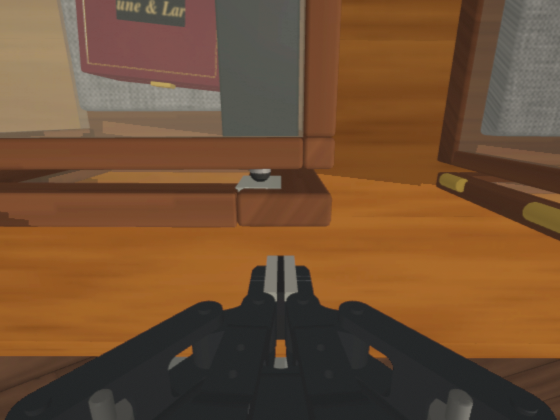

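The fingers at (280,260) are centred on case b's free-edge bar (columns 240–330), and the burgundy box is behind it. I'll press gently.

>>> drive_tool(rows="0.025 0 0 0 -1;0.025 0 0 0 -1;0.015 0 0 0 -1;0 0 0 0 -1")

```text
time_s: 10.2
tool_pos: [0.5336, -0.0543, 0.0903]
ee_rot: [0.998, 0.058, 0.0, -0.0]
wrist_force: [-0.4, -0.4, 1.1]
gripper_width: -0.0003
grasp_force: 0.0
```

>>> drive_tool(rows="0.01 0 0 0 -1;0.01 0 0 0 -1;0 0 0 0 -1")

```text
time_s: 10.58
tool_pos: [0.5394, -0.0536, 0.0904]
ee_rot: [0.998, 0.058, 0.0, -0.0]
wrist_force: [-0.8, -0.4, -0.4]
gripper_width: 0.0003
grasp_force: 0.0
```

>>> drive_tool(rows="0.008 0 0 0 -1;0 0 0 0 -1")

```text
time_s: 10.82
tool_pos: [0.541, -0.0535, 0.0902]
ee_rot: [0.998, 0.058, -0.001, 0.0]
wrist_force: [-1.3, -0.9, 0.3]
gripper_width: 0.0002
grasp_force: 0.0
```

>>> drive_tool(rows="0.008 0 0 0 -1;0 0 0 0 -1")

```text
time_s: 11.08
tool_pos: [0.5433, -0.0533, 0.0901]
ee_rot: [0.998, 0.058, -0.001, 0.0]
wrist_force: [-2.9, -0.2, 1.9]
gripper_width: 0.0002
grasp_force: 0.0
```

>>> drive_tool(rows="0.008 0 0 0 -1;0 0 0 0 -1")

```text
time_s: 11.32
tool_pos: [0.5462, -0.0529, 0.0902]
ee_rot: [0.998, 0.058, -0.0, 0.0]
wrist_force: [-3.2, -0.8, 0.5]
gripper_width: 0.0
grasp_force: 0.0
```

>>> drive_tool(rows="0.006 0 0 0 -1;0 0 0 0 -1")

```text
time_s: 11.58
tool_pos: [0.5472, -0.0528, 0.0902]
ee_rot: [0.998, 0.058, -0.001, 0.0]
wrist_force: [-5.1, -1.3, 1.5]
gripper_width: -0.0001
grasp_force: 0.0
```

>>> drive_tool(rows="0.006 0 0 0 -1;0 0 0 0 -1")

```text
time_s: 11.82
tool_pos: [0.5471, -0.0528, 0.0898]
ee_rot: [0.998, 0.058, -0.003, 0.0]
wrist_force: [-7.1, -1.2, 2.5]
gripper_width: -0.0002
grasp_force: 0.0
```

Stalled at the stop at 7 N. I'll retreat slowly so the spring can follow the finger, then back away and look.

>>> drive_tool(rows="-0.012 0 0 0 -1;-0.015 0 0 0 -1;-0.015 0 0 0 -1;-0.015 0 0 0 -1;-0.015 0 0 0 -1;-0.02 0 0 0 -1;-0.03 0 0 0 -1;-0.06 0 0 0 -1;-0.12 0 0 0 -1;0 0 0 0 -1")

```text
time_s: 13.08
tool_pos: [0.4561, -0.0635, 0.0903]
ee_rot: [0.998, 0.057, -0.002, 0.0]
wrist_force: [0.3, 0.2, 0.5]
gripper_width: 0.0001
grasp_force: 0.0
```

```bash
python3 look.py l5
```

```text
[ 316  155   57   47 2117] [ 644. -233.] [126. 151.] 6.5
[ 232  160   55   47 2106] [630.  16.] [126. 150.] 6.8
[ 157  165   53   46 2109] [619. 242.] [126. 151.] 4.2
[322 199  52  10 224] [ 568. -242.] [ 13. 150.] 5.6
[159 209  51   8 223] [543. 235.] [ 13. 148.] 3.9
[237 210  51   4 203] [545.   8.] [146.  10.] 89.9
[ 0.46034096 -0.06295644  0.09059947] [ 0.41717522 -0.65572287 -0.25273214] 13.175
```

View pics/l5w.png

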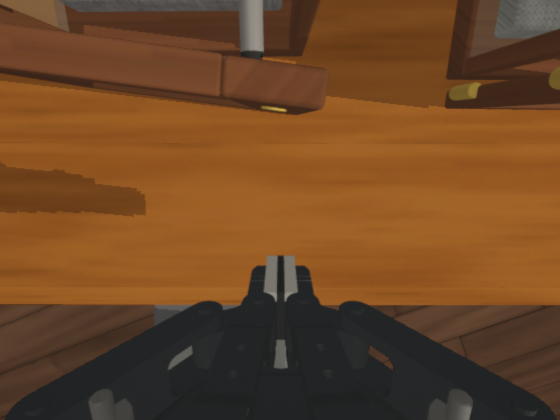

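Door b is ajar at about 0.12 rad, with its free edge at (325,90) and the plunger out at (250,40). Doors a and c are flush and the robot is clear.

```bash
python3 -c "
from station import *
print(hand_in())"
```

```text
the job is handed in; nothing more can be done
None
```

The job is handed in: case a's door is shut and held by its catch, the burgundy box's case (b) is just ajar at about 0.12 rad, and case c is still closed, with peak pressing forces of about 9 N and roughly 13 s used.

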